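# Roll the case columns onto their drawn lines

## Robot

A 7-joint arm with a two-finger parallel gripper is mounted at the origin on the work surface. World frame = base frame: x ahead of the robot, y to its left, z up, the work surface at z = 0. Lengths are in m, angles in rad, forces in N, time in s.
With the tool pointing down it reaches from about 0.425 to 0.95 m from the base axis. Payload 16.7 kg.
Tool frame: the origin (TCP) lies at the very end of the fingers, on their centre line; the grasp point (between the pads) lies 19 mm behind it (r.grasp_offset is the distance from the TCP to the grasp point, in m); z points along the fingers, x is the direction in which the jaws open and shut, and the axes are right-handed (so a half turn about z gives the same grasp; the last joint's range is limited). The gripper opens to 94 mm and grips with 3 to 60 N. Pads are 16 mm wide; open, the fingers measure 119 mm over their backs; the gripper's body (75 mm by 177 mm) begins 78 mm behind the grasp point.
Start: joints at [1.016, 0.426, 0.074, 1.606, -0.034, 1.111, -0.067], TCP at [0.266, -0.62, 0.205] pointing down, gripper open.
Joint ranges: [-2.85, 2.85], [-0.5, 2.14], [-1.23, 1.37], [0.21, 2.46], [-1.02, 4.16], [0.16, 2.05], [-2.73, 2.73]. Speed limits (rad/s): [1.89, 1.89, 2.39, 2.39, 3.01, 3.01, 3.01].

## Interface

Orientations are given as a unit quaternion [w, x, y, z].
In Python, from station import r gives the robot as it stands.
- The arm moves only by the tool carry_out, never from a script. Its argument "moves" is one flat list of numbers, 4 for each row, row after row: the shift along the tool's x, y, z in cm, then the turn about the tool's z in rad. In form: [x, y, z, twist, x, y, z, twist, ...]. A call has 1 to 12 rows; each row is the pose to reach, as a shift and turn from the pose commanded when the call began, along the tool's axes at that moment; what a row does not reach only later rows make up. A row lasts 1/8 s, in which the tool goes at most 62.5 mm and 10.7 degrees, less where a joint would pass 70% of its speed; a pose out of reach is approached as far as the arm can. A call with a gripper value outside its range is refused whole. "grip" is the opening, from -1 (shut) to 1 (fully open), so that 0 is half open, set as the call begins (left out, the last holds). The fingers move at their own pace and stop on an object; "newtons" is the grip in N (left out, the last holds). Time passes only in rows, so rows that repeat a pose let the fingers close. It gives the time, the measured TCP pose, the force and the opening at its end, in the units of the state.
- r.get_state(): the state, without advancing time (a new reading comes with each control period).
- r.capture(name): name is "scene" or "top" or "wrist"; returns (picture, depth): 384x512x3 uint8, blue, green, red; 384x512 float32, m along the optical axis (not along the pixel's ray), 0 where there is no reading.
- r.camera_model(name): a dict with "vfov" (degrees; the focal length in pixels is half the picture's height over the tangent of half this angle, whatever the lens; pixels are square), "cx", "cy" (the principal point, pixels), "R" (3x3) and "t" (3): a world point X has camera coordinates R X + t. Camera axes: x right, y down, z forward; pixel columns grow to the right and rows downward; lengths in m; the calibration is good to about 2 mm. The wrist camera is an equidistant fisheye: a pixel r from the principal point sees the ray r / f radians off the axis. A picture is of the moment at which its call begins: read the wrist's pose just before it. camera_model takes no time and is no camera call; for the wrist camera it gives the pose at the moment of the call.
- r.finish_job(): hands the job in, once; it reports no verdict.
The state is a dict: "time_s": time; "joint_positions": joint angles; "joint_velocities": joint speeds; "tau": joint torques, N m; "tcp_pos": TCP position; "orientation": TCP orientation; "ft_force": force on the tool from outside, world axes, zero at the start; "torque": the same for the moment, N m; "opening": finger opening in m.
Only numpy, scipy, OpenCV 4.12 (cv2) and the standard library are available. Lean on these libraries where they do the work, as an engineer would, in place of code of your own. Each camera call takes 0.05 s, during which the arm holds its last target.

## Task

Two turned wooden columns lie on the back panel of a picture case. Without picking anything up, push the upper part of the longer column sideways with the fingertips to roll it onto the drawn line on its side of the panel, then roll the shorter one onto the other line in the same way. Each column must end at rest centred along its line, with the line showing beyond both of its ends; leave the jars, pots and tools where they stand.

Things in the scene. Friction and masses are not known exactly. Their poses are not given: they have to be found in the camera images.
- panel: fixed pale wooden board, the back panel of a picture case, 270 mm (its x) by 480 mm (its y) by 14 mm thick; origin at the centre of its underside, on the table, so its top is 14 mm above the table. It lies at a small yaw
- left_line: straight dark line 230 mm long and 4 mm wide drawn on the left (+y) part of the panel, flush with its top (14 mm above the table); origin at the line's middle, its x runs along the line, its y across it
- right_line: straight dark line 230 mm long and 4 mm wide drawn on the right (-y) part of the panel, flush with its top (14 mm above the table); origin at the line's middle, its x runs along the line, its y across it
- long: the longer of two loose turned wooden columns, a plain round bar 40 mm in diameter and 150 mm long with a thinner tenon (20 mm diameter, 15 mm long) on each end, 180 mm in all; about 130 g. Lies on the panel (axis 34 mm above the table), nearly parallel to the lines, between the two jars and one line. Origin at its middle on its axis; its x is its long axis, its y and z turn as it rolls.
- long_mid (a point): middle of the longer column, on its axis; its axes turn with the column. A level push by a fingertip at or a few mm above the height of its axis rolls it freely, and it stops within a few mm of a slow push; a tip pushing high on its flank (10 mm or more above the axis) can wedge it against the panel
- long_far (a point): tip of the longer column's tenon on the side away from the robot, on its axis
- long_near (a point): tip of the longer column's tenon on the robot's side, on its axis
- short: the shorter of two loose turned wooden columns, a plain round bar 40 mm in diameter and 100 mm long with a thinner tenon (20 mm diameter, 15 mm long) on each end, 130 mm in all; about 90 g. Lies on the panel (axis 34 mm above the table), nearly parallel to the lines, between the two jars and one line. Origin at its middle on its axis; its x is its long axis, its y and z turn as it rolls.
- short_mid (a point): middle of the shorter column, on its axis; its axes turn with the column. A level push by a fingertip at or a few mm above the height of its axis rolls it freely, and it stops within a few mm of a slow push; a tip pushing high on its flank (10 mm or more above the axis) can wedge it against the panel
- short_far (a point): tip of the shorter column's tenon on the side away from the robot, on its axis
- short_near (a point): tip of the shorter column's tenon on the robot's side, on its axis
- jar: small amber jar, 36 mm across, 50 mm tall, standing on the panel between the two columns, nearer the robot; origin at the centre of its underside. Leave it alone.
- brush_pot: earthenware pot, 80 mm across, 110 mm tall, with brushes up to about 280 mm, off the panel's far left corner; origin at its underside's centre. Leave it alone.
- bowl: wooden bowl of pebbles, 110 mm across, 40 mm tall, beyond the panel's far edge; origin at its underside's centre. Leave it alone.
- pigment: pigment jar, 44 mm across, 55 mm tall, standing on the panel between the columns, farther off than the small jar; origin at its underside's centre. Leave it alone.
- solvent: clear bottle, 64 mm across, 170 mm tall, off the panel's far right corner; origin at its underside's centre. Leave it alone.
- tin: brass-coloured can, 72 mm across, 80 mm tall, on the table right of the panel; origin at its underside's centre. Leave it alone.
- brush: flat brush 200 mm long, lying on the table left of the panel; origin at its underside. Leave it alone.

How it is judged:
On the way, in this order (a step that is already met when the one before it is completed fails the run):
1. the longer column has been rolled over by a good part of a turn (angle between long_mid's own z axis and vertical above 1.2 rad), for 0.05 s.
2. the longer column lies at rest along a line (((y of long_far in the frame of left_line between -0.01 and 0.01 m and x of long_far in the frame of left_line between -0.115 and 0.115 m and height (world z) of long_far between 0.026 and 0.044 m and y of long_near in the frame of left_line between -0.01 and 0.01 m and x of long_near in the frame of left_line between -0.115 and 0.115 m and height (world z) of long_near between 0.026 and 0.044 m) or (y of long_far in the frame of right_line between -0.01 and 0.01 m and x of long_far in the frame of right_line between -0.115 and 0.115 m and height (world z) of long_far between 0.026 and 0.044 m and y of long_near in the frame of right_line between -0.01 and 0.01 m and x of long_near in the frame of right_line between -0.115 and 0.115 m and height (world z) of long_near between 0.026 and 0.044 m)) and linear speed of long below 0.015 m/s), for 0.2 s.
3. the shorter column has been rolled over by a good part of a turn (angle between short_mid's own z axis and vertical above 1.2 rad), for 0.05 s.
4. the shorter column lies at rest along a line (((y of short_far in the frame of left_line between -0.01 and 0.01 m and x of short_far in the frame of left_line between -0.115 and 0.115 m and height (world z) of short_far between 0.026 and 0.044 m and y of short_near in the frame of left_line between -0.01 and 0.01 m and x of short_near in the frame of left_line between -0.115 and 0.115 m and height (world z) of short_near between 0.026 and 0.044 m) or (y of short_far in the frame of right_line between -0.01 and 0.01 m and x of short_far in the frame of right_line between -0.115 and 0.115 m and height (world z) of short_far between 0.026 and 0.044 m and y of short_near in the frame of right_line between -0.01 and 0.01 m and x of short_near in the frame of right_line between -0.115 and 0.115 m and height (world z) of short_near between 0.026 and 0.044 m)) and linear speed of short below 0.015 m/s), for 0.2 s.
At the end, for the whole second after the job is handed in: One column lies along each line, at rest on the panel: both tips of each column are within 10 mm of its line sideways, and neither tip reaches past the line's ends ((((y of long_far in the frame of left_line between -0.01 and 0.01 m and x of long_far in the frame of left_line between -0.115 and 0.115 m and height (world z) of long_far between 0.026 and 0.044 m and y of long_near in the frame of left_line between -0.01 and 0.01 m and x of long_near in the frame of left_line between -0.115 and 0.115 m and height (world z) of long_near between 0.026 and 0.044 m) and (y of short_far in the frame of right_line between -0.01 and 0.01 m and x of short_far in the frame of right_line between -0.115 and 0.115 m and height (world z) of short_far between 0.026 and 0.044 m and y of short_near in the frame of right_line between -0.01 and 0.01 m and x of short_near in the frame of right_line between -0.115 and 0.115 m and height (world z) of short_near between 0.026 and 0.044 m)) or ((y of long_far in the frame of right_line between -0.01 and 0.01 m and x of long_far in the frame of right_line between -0.115 and 0.115 m and height (world z) of long_far between 0.026 and 0.044 m and y of long_near in the frame of right_line between -0.01 and 0.01 m and x of long_near in the frame of right_line between -0.115 and 0.115 m and height (world z) of long_near between 0.026 and 0.044 m) and (y of short_far in the frame of left_line between -0.01 and 0.01 m and x of short_far in the frame of left_line between -0.115 and 0.115 m and height (world z) of short_far between 0.026 and 0.044 m and y of short_near in the frame of left_line between -0.01 and 0.01 m and x of short_near in the frame of left_line between -0.115 and 0.115 m and height (world z) of short_near between 0.026 and 0.044 m))) and linear speed of each of long, short below 0.015 m/s); the robot touches nothing.
It fails at once if a column is lifted (an end rises more than 12 mm) (height (world z) of any of long_far, long_near, short_far, short_near above 0.046 m).
It fails at once if a column falls off the panel (height (world z) of any of long_far, long_near, short_far, short_near below 0.022 m).
It fails at once if a bystander is moved by more than 20 mm or tipped (distance of any of jar, brush_pot, bowl, pigment, solvent, tin, brush from where it was at the start of the episode above 0.02 m or angle between any of jar, brush_pot, bowl, pigment, solvent, tin's own z axis and vertical above 0.35 rad).
It also fails if it takes over 51 s, if anything falls off the work surface, if the arm or the gripper's body presses on something with over 40 N, if the wrist force passes 120 N, or if a joint passes its speed limit or range.

## Working session

There is one attempt and no reset: what is moved stays moved. The work goes in short steps, Python scripts to look and compute and a tool call to move; the robot and the scene stay as the last step left them, time stands still between calls to the robot, and variables do not carry over. Pictures are saved under pics/ and viewed, and the job is handed in when it is done.

Besides the shell and the picture viewer there is one more tool, called by a JSON object that holds its "op" and its "data", one argument or row to a line. carry_out: Moves the arm, as the interface text tells. Its arguments: {"type":"object","properties":{"moves":{"type":"array"},"grip":{"type":"number"},"newtons":{"type":"number"}},"required":["moves"]}

```bash
ls; mkdir -p pics; python3 - <<'E'
from station import r
import cv2,numpy as np
s=r.get_state();print(s)
for n in("scene","top"):
    p,d=r.capture(n);cv2.imwrite(f"pics/{n}0.png",p);np.save(f"pics/{n}0.npy",d);m=r.camera_model(n);print(n,m)
E
```

```text
pics
{'time_s': 0.0, 'joint_positions': array([ 1.01549253,  0.42675192,  0.07385825,  1.60658645, -0.0341075 ,
        1.11077661, -0.06712098]), 'joint_velocities': array([ 1.92814668e-04, -2.27724932e-04,  1.44196015e-03,  4.45682322e-04,
       -7.34354645e-04,  4.24922293e-04, -5.22314600e-05]), 'tau': array([ 1.88046884e-03, -9.35827374e+01,  3.66763003e+00, -4.54182351e+01,
       -4.85809625e-02,  2.02695286e-02,  1.56477472e-04]), 'tcp_pos': array([ 0.26626503, -0.61980507,  0.20477161]), 'orientation': array([-3.08282768e-04,  8.35074798e-01, -5.50136058e-01, -5.50906611e-04]), 'ft_force': array([0.79086732, 0.50220415, 0.256711  ]), 'torque': array([0.01578017, 0.05776457, 0.0343154 ]), 'opening': 0.09387114020395533}
scene {'vfov': 42.20589218230508, 'cx': 250.26524601020205, 'cy': 193.55643601374, 'R': array([[-2.26549570e-01,  9.73999204e-01, -9.18691873e-04],
       [ 8.30515854e-01,  1.92682802e-01, -5.22605735e-01],
       [-5.08840554e-01, -1.19159093e-01, -8.52573986e-01]]), 't': array([ 0.11827414, -0.46320857,  1.52079452])}
top {'vfov': 48.08829779097536, 'cx': 244.70480068769868, 'cy': 189.04320713808372, 'R': array([[ 0.04459159, -0.99899903,  0.0035398 ],
       [-0.97529995, -0.04430052, -0.21639657],
       [ 0.21633678,  0.0061971 , -0.97629913]]), 't': array([0.00406658, 0.59745368, 0.96413844])}
```

View pics/top0.png

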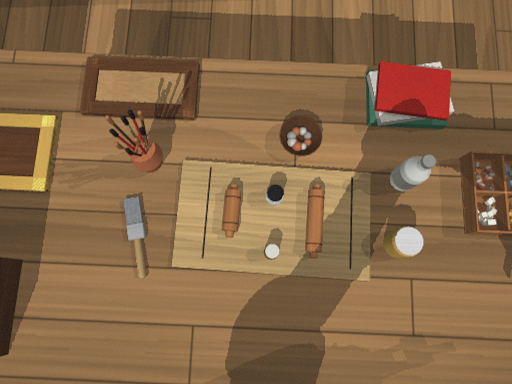

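View pics/scene0.png

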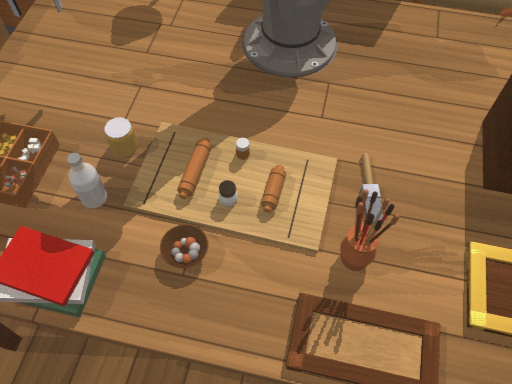

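```bash
cat > h.py <<'E'
from station import r
import cv2,numpy as np
def ray(m,uv,z,shape=(384,512)):
    f=shape[0]/2/np.tan(np.radians(m["vfov"])/2)
    uv=np.atleast_2d(uv).astype(float)
    d=np.c_[(uv[:,0]-m["cx"])/f,(uv[:,1]-m["cy"])/f,np.ones(len(uv))]
    R=m["R"];c=-R.T@m["t"];w=d@R
    return c+w*((z-c[2])/w[:,2])[:,None]
def proj(m,X):
    f=192/np.tan(np.radians(m["vfov"])/2);c=np.atleast_2d(X)@m["R"].T+m["t"]
    return np.c_[f*c[:,0]/c[:,2]+m["cx"],f*c[:,1]/c[:,2]+m["cy"]]
def panelmask(p,m):
    # region of panel world approx
    return None
def cols(p,m,region):
    hsv=cv2.cvtColor(p,cv2.COLOR_BGR2HSV)
    mk=((hsv[...,0]<=13)&(hsv[...,1]>130)&(hsv[...,2]>60)).astype(np.uint8)
    out=[]
    mk&=region
    mk=cv2.morphologyEx(mk,cv2.MORPH_OPEN,np.ones((3,3)))
    n,l,st,c=cv2.connectedComponentsWithStats(mk)
    for i in range(1,n):
        if st[i,4]<250: continue
        ys,xs=np.nonzero(l==i)
        W=ray(m,np.c_[xs,ys],0.034)[:,:2]
        mu=W.mean(0);u,s,v=np.linalg.svd(W-mu,full_matrices=False);a=v[0]*np.sign(v[0][0])
        t=(W-mu)@a; q=(W-mu)@np.array([-a[1],a[0]])
        t0,t1=t.min(),t.max()
        # centre line by mid of edges across
        b=np.arange(t0+.012,t1-.012,.003);mid=[]
        for k in b:
            sel=abs(t-k)<.003
            mid.append((q[sel].min()+q[sel].max())/2)
        c1=np.polyfit(b,mid,1);n_=np.array([-a[1],a[0]])
        P=lambda t:mu+a*t+n_*np.polyval(c1,t)
        out.append(dict(near=P(t0),far=P(t1),L=t1-t0,w=np.percentile(q,98)-np.percentile(q,2),area=st[i,4]))
    return out,mk
def lines(p,m,region):
    g=p.max(2);mk=((g<60)&(region>0)).astype(np.uint8)
    n,l,st,c=cv2.connectedComponentsWithStats(mk);out=[]
    for i in range(1,n):
        if st[i,4]<60: continue
        ys,xs=np.nonzero(l==i);W=ray(m,np.c_[xs,ys],0.014)[:,:2]
        mu=W.mean(0);u,s,v=np.linalg.svd(W-mu,full_matrices=False);a=v[0]*np.sign(v[0][0]);t=(W-mu)@a
        out.append(dict(near=mu+a*t.min(),far=mu+a*t.max(),L=np.ptp(t),sd=s[1]/len(W)**.5))
    return out,mk
def region(m,z=0.02):
    # panel in world from approx corners
    C=np.load("panel.npy");C=np.c_[C,np.full(4,z)]
    q=proj(m,C);k=np.zeros((384,512),np.uint8);cv2.fillPoly(k,[np.round(q).astype(np.int32)],1);return k
E
python3 - <<'E'
from h import *
mt=r.camera_model("top");ms=r.camera_model("scene")
C=ray(mt,[[186,160],[367,168],[370,278],[173,266]],.014)[:,:2];print(C);np.save("panel.npy",C)
np.set_printoptions(precision=4,suppress=True)
for n,m in(("top",mt),("scene",ms)):
    p=cv2.imread(f"pics/{n}0.png");g=region(m,.014)
    c,mk=cols(p,m,g);l,lk=lines(p,m,g)
    print(n);[print(x) for x in c+l]
    v=p.copy();v[mk>0]=(0,255,0);v[lk>0]=(255,0,255);cv2.imwrite(f"pics/m_{n}.png",v)
    d=np.load(f"pics/{n}0.npy")
E
```

```text
[[ 0.67709236  0.18428721]
 [ 0.67697985 -0.27720836]
 [ 0.40264559 -0.2797948 ]
 [ 0.40982706  0.1959306 ]]
top
{'near': array([0.4858, 0.0646]), 'far': array([0.6129, 0.058 ]), 'L': np.float64(0.12723353573848672), 'w': np.float64(0.03416800807188977), 'area': np.int32(620)}
{'near': array([ 0.4469, -0.1383]), 'far': array([ 0.6225, -0.1462]), 'L': np.float64(0.17573792649354986), 'w': np.float64(0.03465436345357505), 'area': np.int32(880)}
{'near': array([ 0.4945, -0.2344]), 'far': array([ 0.649 , -0.2373]), 'L': np.float64(0.1545744453846668), 'sd': np.float64(0.0007575455808318067)}
{'near': array([ 0.5827, -0.0402]), 'far': array([ 0.6222, -0.0494]), 'L': np.float64(0.040634718224699766), 'sd': np.float64(0.009854748094054419)}
scene
{'near': array([ 0.4404, -0.1371]), 'far': array([ 0.5986, -0.1449]), 'L': np.float64(0.15836410322904462), 'w': np.float64(0.03456536043450273), 'area': np.int32(658)}
{'near': array([0.4809, 0.0643]), 'far': array([0.5856, 0.0587]), 'L': np.float64(0.10482246778043341), 'w': np.float64(0.030345551179181442), 'area': np.int32(364)}
```

```bash
python3 -c "
import cv2,numpy as np
a=cv2.imread('pics/m_top.png')[130:300,150:400];b=cv2.imread('pics/m_scene.png')[110:260,120:360]
cv2.imwrite('pics/mm.png',np.vstack([cv2.resize(a,(500,340)),cv2.resize(b,(500,260))]))"
```

```text
(no output)
```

View pics/mm.png

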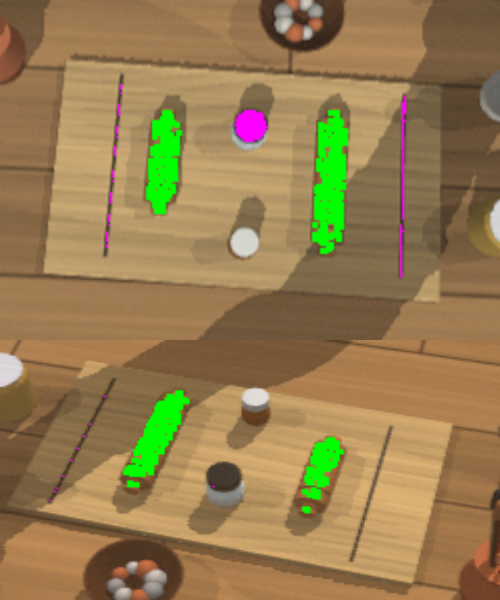

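```bash
cat >> h.py <<'E'
def lines(p,m,region,want=2):
    g=p.max(2).astype(np.float32);bh=cv2.morphologyEx(g,cv2.MORPH_BLACKHAT,np.ones((1,9)))/(g+bhadd)
    reg=cv2.erode(region,np.ones((5,5)))
    mk=((bh>.35)&(reg>0)).astype(np.uint8);mk=cv2.morphologyEx(mk,cv2.MORPH_CLOSE,np.ones((5,3)))
    n,l,st,c=cv2.connectedComponentsWithStats(mk);out=[]
    for i in range(1,n):
        if st[i,4]<40: continue
        ys,xs=np.nonzero(l==i);w=np.maximum(bh[ys,xs],0)
        W=ray(m,np.c_[xs,ys],0.014)[:,:2]
        mu=(W*w[:,None]).sum(0)/w.sum();C=np.cov(W.T,aweights=w);e,v=np.linalg.eigh(C);a=v[:,1]*np.sign(v[0,1]);t=(W-mu)@a
        if np.ptp(t)<.1 or e[0]**.5>.006: continue
        out.append(dict(near=mu+a*t.min(),far=mu+a*t.max(),L=np.ptp(t),sd=e[0]**.5,yaw=np.arctan2(a[1],a[0])))
    return out,mk
bhadd=20
_c=cols
def cols(p,m,region,amin=10,hmax=None):
    lab=cv2.cvtColor(p.astype(np.float32)/255,cv2.COLOR_BGR2Lab)
    r_=np.log((p[...,2]+4.)/(p[...,1]+4.))
    mk=((r_>thr)&(region>0)).astype(np.uint8)
    mk=cv2.morphologyEx(cv2.morphologyEx(mk,cv2.MORPH_CLOSE,np.ones((3,3))),cv2.MORPH_OPEN,np.ones((5,5)))
    n,l,st,c=cv2.connectedComponentsWithStats(mk);out=[]
    for i in range(1,n):
        if st[i,4]<250: continue
        ys,xs=np.nonzero(l==i)
        W=ray(m,np.c_[xs,ys],0.034)[:,:2]
        mu=W.mean(0);u,s,v=np.linalg.svd(W-mu,full_matrices=False);a=v[0]*np.sign(v[0][0])
        n_=np.array([-a[1],a[0]]);t=(W-mu)@a; q=(W-mu)@n_
        t0,t1=t.min(),t.max();b=np.arange(t0+.02,t1-.02,.003)
        mid=[(q[abs(t-k)<.003].min()+q[abs(t-k)<.003].max())/2 for k in b]
        c1=np.polyfit(b,mid,1);P=lambda t:mu+a*t+n_*np.polyval(c1,t)
        N,F=P(t0),P(t1);out.append(dict(near=N,far=F,mid=(N+F)/2,L=t1-t0,w=np.percentile(q,98)-np.percentile(q,2),yaw=np.arctan2(*(F-N)[::-1]),area=st[i,4]))
    return out,mk
thr=.62
E
cat > an.py <<'E'
from h import *
import sys
np.set_printoptions(precision=4,suppress=True)
tag=sys.argv[1]
for n in("top","scene"):
    m=r.camera_model(n)
    p=cv2.imread(f"pics/{n}{tag}.png");g=region(m,.014)
    c,mk=cols(p,m,g);l,lk=lines(p,m,g)
    print(n)
    for x in c+l: print({k:np.round(v,4).tolist() for k,v in x.items()})
    v=p.copy();v[mk>0]=(0,255,0);v[lk>0]=(255,0,255)
    if n=="top":a=v[130:300,150:400]
    else:b=v[110:260,120:360]
cv2.imwrite(f'pics/mm{tag}.png',np.vstack([cv2.resize(a,(500,340)),cv2.resize(b,(500,260))]))
E
python3 an.py 0; python3 -c "
import cv2
p=cv2.imread('pics/top0.png');print(p[210,228:240],p[210,245:248],p[210,306:324])"
```

```text
top
{'near': [0.4344, 0.127], 'far': [0.6616, 0.1209], 'L': 0.2272, 'sd': 0.0011, 'yaw': -0.0266}
{'near': [0.4242, -0.2315], 'far': [0.6516, -0.238], 'L': 0.2275, 'sd': 0.0011, 'yaw': -0.0284}
{'near': [0.5064, 0.0446], 'far': [0.6183, 0.0413], 'L': 0.1119, 'sd': 0.0029, 'yaw': -0.0287}
{'near': [0.4773, -0.1238], 'far': [0.613, -0.1297], 'L': 0.1358, 'sd': 0.0011, 'yaw': -0.0438}
scene
{'near': [0.4227, -0.2297], 'far': [0.6493, -0.2362], 'L': 0.2267, 'sd': 0.0011, 'yaw': -0.0289}
{'near': [0.4327, 0.1288], 'far': [0.66, 0.1226], 'L': 0.2273, 'sd': 0.0011, 'yaw': -0.0273}
[[ 67 106 159]
 [ 70 110 165]
 [ 69 114 172]
 [ 74 118 176]
 [ 78 120 180]
 [ 74 115 174]
 [ 69 110 166]
 [ 68 107 160]
 [ 67 104 156]
 [ 63  98 148]
 [ 53  86 130]
 [ 48  77 106]] [[113 165 198]
 [114 165 197]
 [110 162 193]] [[101 146 174]
 [ 62  93 119]
 [ 52  78 118]
 [ 59  94 137]
 [ 62 102 151]
 [ 66 106 154]
 [ 75 114 167]
 [ 71 113 170]
 [ 74 117 177]
 [ 73 116 173]
 [ 75 118 177]
 [ 76 118 176]
 [ 77 120 178]
 [ 75 119 181]
 [ 71 114 171]
 [ 65 106 157]
 [ 58  91 136]
 [ 71 105 141]]
```

View pics/mm0.png

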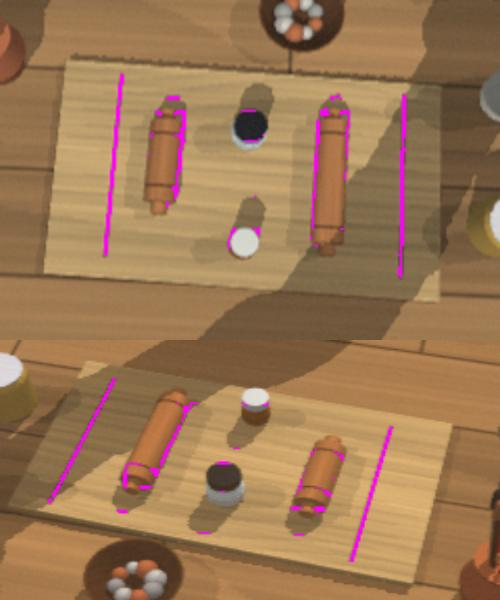

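```bash
sed -i 's/^thr=.62/thr=.30/' h.py; python3 an.py 0|grep area; python3 - <<'E'
from h import *
s=r.get_state();from scipy.spatial.transform import Rotation as R
q=s["orientation"];print(R.from_quat(q[[1,2,3,0]]).as_matrix().round(4))
# depth check
m=r.camera_model("top");d=np.load("pics/top0.npy")
for uv in([[232,205],[316,215],[275,195],[272,251],[240,250]]):
    f=192/np.tan(np.radians(m["vfov"])/2);u,v=uv;z=d[v,u];X=m["R"].T@(np.array([(u-m["cx"])/f*z,(v-m["cy"])/f*z,z])-m["t"]);print(uv,X.round(4))
E
```

```text
{'near': [0.4856, 0.0644], 'far': [0.6154, 0.0591], 'mid': [0.5505, 0.0617], 'L': 0.1299, 'w': 0.0367, 'yaw': -0.0404, 'area': 741}
{'near': [0.4446, -0.1384], 'far': [0.625, -0.1458], 'mid': [0.5348, -0.1421], 'L': 0.1806, 'w': 0.0363, 'yaw': -0.0411, 'area': 1068}
{'near': [0.4374, -0.1369], 'far': [0.6259, -0.1439], 'mid': [0.5317, -0.1404], 'L': 0.1886, 'w': 0.0393, 'yaw': -0.0368, 'area': 963}
{'near': [0.4774, 0.066], 'far': [0.616, 0.0606], 'mid': [0.5467, 0.0633], 'L': 0.1387, 'w': 0.0369, 'yaw': -0.0387, 'area': 702}
[[ 3.948e-01 -9.188e-01 -5.000e-04]
 [-9.188e-01 -3.948e-01  1.000e-03]
 [-1.200e-03  1.000e-04 -1.000e+00]]
[232, 205] [0.5586 0.0597 0.054 ]
[316, 215] [ 0.5435 -0.142   0.0539]
[275, 195] [ 0.5844 -0.0416  0.0702]
[272, 251] [ 0.4527 -0.039   0.0637]
[240, 250] [0.4554 0.0359 0.0151]
```

View pics/mm0.png

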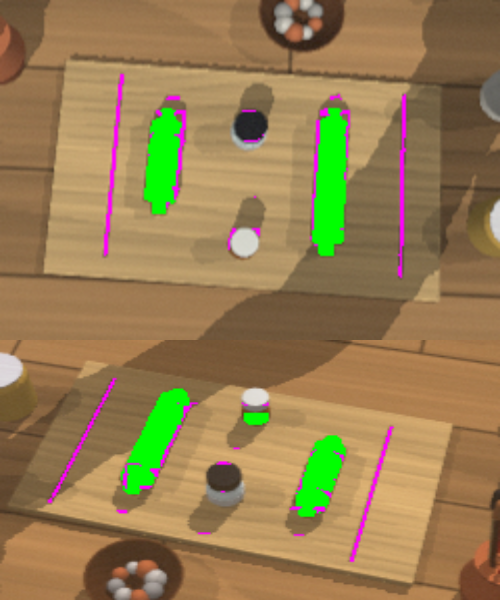

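{"op": "carry_out", "data": {
  "moves": [-1.5,-1.8,0,-0.05,-4.7,-5.7,0,-0.14,-8.0,-9.7,0,-0.24,-11.5,-13.9,0,-0.35,-15.0,-18.1,0,-0.46,-18.6,-22.5,0,-0.57,-22.3,-27.0,0,-0.68,-26.0,-31.4,0,-0.79,-29.6,-35.8,0,-0.9,-33.0,-39.9,0,-1.0,-36.0,-43.5,0,-1.1,-37.6,-45.5,0,-1.14],
  "grip": 1
}}

```text
time_s: 1.6
tcp_pos: [0.5364, -0.092, 0.2055]
orientation: [-0.0, 1.0, -0.01, 0.0]
ft_force: [-0.1, -0.4, 0.1]
opening: 0.0942
```

{"op": "carry_out", "data": {
  "moves": [0,0.2,3,0,0,0.3,7,0,0,0.3,11,0,0,0.3,14,0,0,0.3,16,0,0,0.3,16.9,0,0,0.3,16.9,0]
}}

```text
time_s: 2.48
tcp_pos: [0.5357, -0.0981, 0.0364]
orientation: [0.0, 1.0, -0.013, -0.0]
ft_force: [-1.0, 0.2, -0.6]
opening: 0.0939
```

```bash
python3 - <<'E'
from h import *
s=r.get_state();print(s["time_s"],s["tcp_pos"],s["ft_force"],s["orientation"])
for n in("scene","top"):
    p,d=r.capture(n);cv2.imwrite(f"pics/{n}1.png",p)
cv2.imwrite("pics/s1z.png",cv2.resize(cv2.imread("pics/scene1.png")[80:280,80:380],(780,520)))
m=r.camera_model("top");print(ray(m,[[428,160],[405,185]],[.16]))
E
```

```text
2.475 [ 0.53573676 -0.09814926  0.03641131] [-0.97929893  0.20784916 -0.61787614] [ 9.67438693e-06  9.99921131e-01 -1.25554887e-02 -3.01932700e-04]
[[ 0.65952213 -0.37023947  0.16      ]
 [ 0.60052144 -0.317502    0.16      ]]
```

View pics/s1z.png

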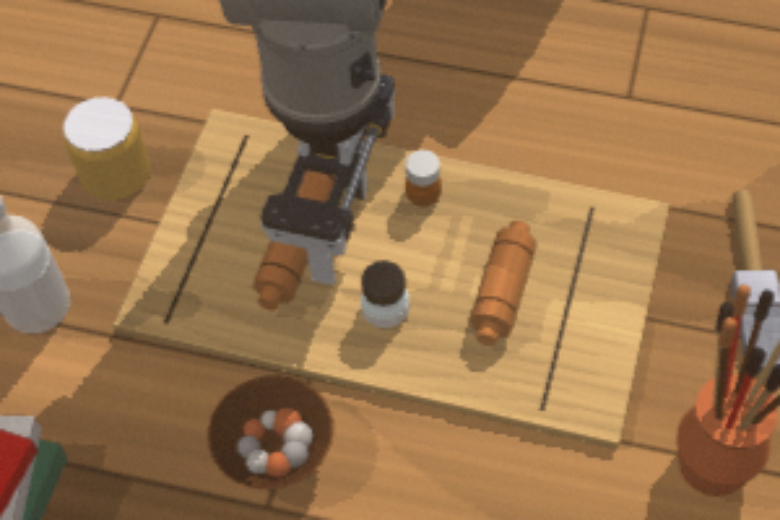

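View pics/top1.png

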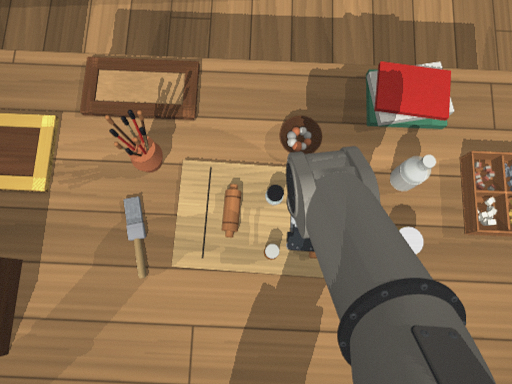

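{"op": "carry_out", "data": {
  "moves": [0,0.3,0,0,0,0.7,0,0,0,1.1,0,0,0,1.5,0,0,0,1.9,0,0,0,2.3,0,0,0,2.7,0,0,0,3.1,0,0,0,3.5,0,0,0,3.9,0,0,0,4.3,0,0,0,4.7,0,0]
}}

```text
time_s: 4.08
tcp_pos: [0.5348, -0.1453, 0.0365]
orientation: [-0.0, 1.0, -0.013, -0.0]
ft_force: [-0.6, -0.1, -0.3]
opening: 0.0942
```

```bash
cat > sn.py <<'E'
from h import *
import sys,os
t=sys.argv[1]
s=r.get_state();print(s["time_s"],s["tcp_pos"],s["ft_force"],s["orientation"])
for n in("scene","top"):
    p,d=r.capture(n);cv2.imwrite(f"pics/{n}{t}.png",p)
cv2.imwrite(f"pics/s{t}z.png",cv2.resize(cv2.imread(f"pics/scene{t}.png")[80:280,80:380],(780,520)))
E
python3 sn.py 2; python3 an.py 2
```

```text
4.075 [ 0.53480126 -0.14534025  0.03648192] [-0.63372916 -0.12701129 -0.26307468] [-3.66863314e-05  9.99921198e-01 -1.25536967e-02 -1.69445551e-05]
top
{'near': [0.4856, 0.0642], 'far': [0.6154, 0.0593], 'mid': [0.5505, 0.0617], 'L': 0.1299, 'w': 0.0366, 'yaw': -0.0382, 'area': 737}
{'near': [0.4344, 0.127], 'far': [0.6616, 0.1209], 'L': 0.2272, 'sd': 0.0011, 'yaw': -0.0268}
{'near': [0.5038, 0.0456], 'far': [0.6183, 0.0416], 'L': 0.1146, 'sd': 0.0027, 'yaw': -0.0343}
scene
{'near': [0.4774, 0.0661], 'far': [0.6154, 0.0605], 'mid': [0.5464, 0.0633], 'L': 0.1381, 'w': 0.0368, 'yaw': -0.041, 'area': 697}
{'near': [0.5555, -0.188], 'far': [0.6202, -0.1713], 'mid': [0.5878, -0.1796], 'L': 0.0668, 'w': 0.0342, 'yaw': 0.2529, 'area': 300}
{'near': [0.4327, 0.1288], 'far': [0.66, 0.1226], 'L': 0.2273, 'sd': 0.001, 'yaw': -0.0271}
{'near': [0.5303, -0.2327], 'far': [0.6493, -0.2361], 'L': 0.1191, 'sd': 0.0011, 'yaw': -0.0284}
```

View pics/s2z.png

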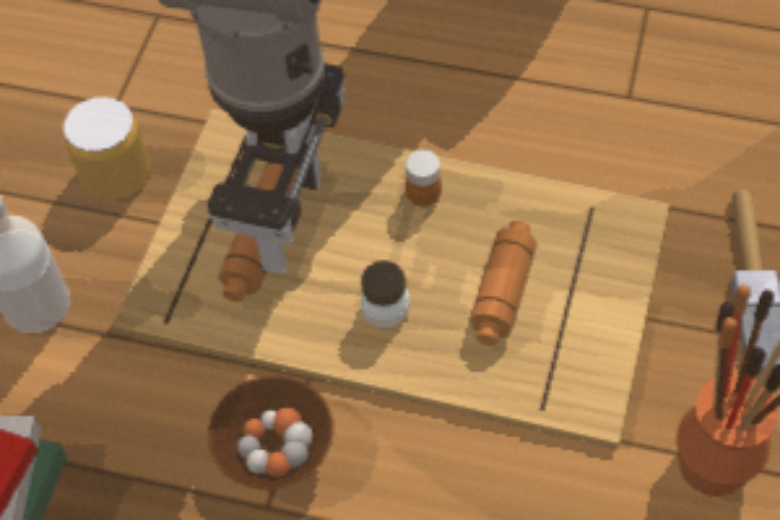

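{"op": "carry_out", "data": {
  "moves": [0,0.3,0,0,0,0.7,0,0,0,1.1,0,0,0,1.5,0,0,0,1.9,0,0,0,2.3,0,0,0,2.7,0,0,0,3.1,0,0,0,3.4,0,0,0,3.7,0,0,0,3.9,0,0,0,4.1,0,0]
}}

```text
time_s: 5.68
tcp_pos: [0.5338, -0.1861, 0.0365]
orientation: [-0.0, 1.0, -0.013, -0.0]
ft_force: [0.7, 0.9, 1.2]
opening: 0.0941
```

{"op": "carry_out", "data": {
  "moves": [0,0.2,0,0,0,0.4,0,0,0,0.6,0,0,0,0.8,0,0,0,1.0,0,0,0,1.15,0,0,0,1.3,0,0,0,1.4,0,0,0,1.5,0,0,0,1.5,0,0]
}}

```text
time_s: 6.92
tcp_pos: [0.5334, -0.2011, 0.0365]
orientation: [-0.0, 1.0, -0.013, 0.0]
ft_force: [0.1, 0.5, 0.5]
opening: 0.0937
```

```bash
python3 sn.py 3; python3 an.py 3|tail -5
```

```text
6.925 [ 0.53343401 -0.2011109   0.03647664] [0.06418226 0.5032611  0.47809425] [-2.27129529e-05  9.99921206e-01 -1.25531565e-02  2.13538145e-05]
{'near': [0.5038, 0.0454], 'far': [0.6183, 0.0411], 'L': 0.1146, 'sd': 0.003, 'yaw': -0.0376}
scene
{'near': [0.4774, 0.0658], 'far': [0.6154, 0.0608], 'mid': [0.5464, 0.0633], 'L': 0.1381, 'w': 0.0367, 'yaw': -0.0365, 'area': 696}
{'near': [0.5532, -0.2456], 'far': [0.6186, -0.227], 'mid': [0.5859, -0.2363], 'L': 0.068, 'w': 0.0338, 'yaw': 0.2775, 'area': 291}
{'near': [0.4327, 0.1288], 'far': [0.66, 0.1226], 'L': 0.2273, 'sd': 0.001, 'yaw': -0.0271}
```

View pics/s3z.png

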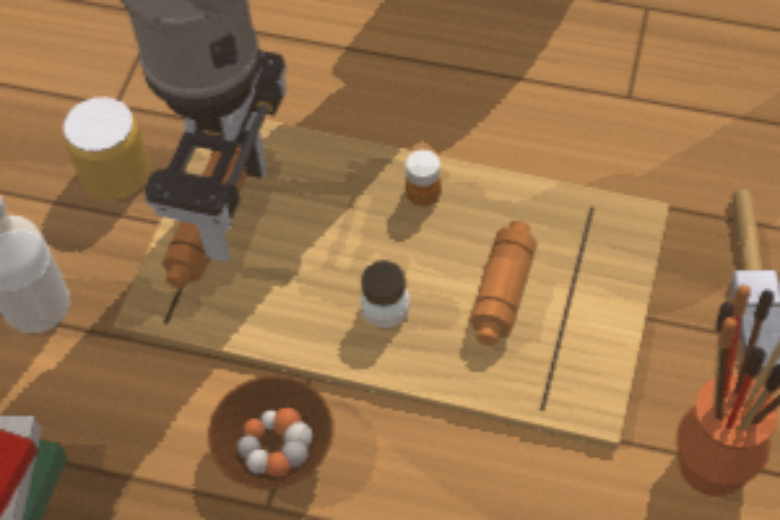

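{"op": "carry_out", "data": {
  "moves": [0,-0.5,0,0,0,-1.5,0,0,0,-2.5,0,0,0,-2.8,-3,0,0,-2.8,-7,0,0,-2.8,-11,0,0,-5,-13,0,0.5,-9,-13,0,0.8,-13,-13,0,1,-17,-13,0,1,-20,-13,0,1,-21.5,-13,0]
}}

```text
time_s: 8.52
tcp_pos: [0.5481, 0.0166, 0.1661]
orientation: [-0.0, 1.0, -0.011, -0.0]
ft_force: [0.4, -1.4, -0.1]
opening: 0.0934
```

```bash
python3 sn.py 4; python3 an.py 4
```

```text
8.525 [0.54814859 0.01664877 0.16611494] [ 0.4366711  -1.40831212 -0.07894471] [-2.47337601e-04  9.99939802e-01 -1.09644619e-02 -3.34732200e-04]
top
{'near': [0.4591, -0.2345], 'far': [0.621, -0.2334], 'mid': [0.54, -0.2339], 'L': 0.162, 'w': 0.0378, 'yaw': 0.0067, 'area': 895}
scene
{'near': [0.4347, -0.2274], 'far': [0.6213, -0.234], 'mid': [0.528, -0.2307], 'L': 0.1867, 'w': 0.0396, 'yaw': -0.0355, 'area': 935}
{'near': [0.4775, 0.0661], 'far': [0.6154, 0.0605], 'mid': [0.5464, 0.0633], 'L': 0.1381, 'w': 0.0369, 'yaw': -0.0411, 'area': 700}
{'near': [0.4327, 0.1288], 'far': [0.66, 0.1226], 'L': 0.2273, 'sd': 0.001, 'yaw': -0.0271}
```

View pics/mm4.png

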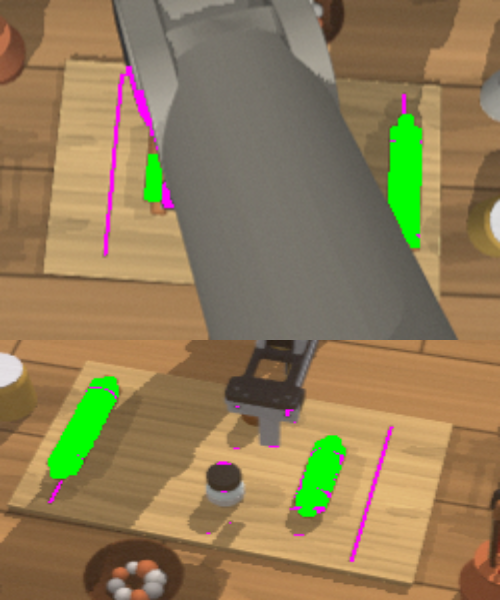

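{"op": "carry_out", "data": {
  "moves": [0.2,0.2,3,0,0.2,0.2,6,0,0.2,0.2,9,0,0.2,0.2,11.5,0,0.2,0.2,12.9,0,0.2,0.2,12.9,0],
  "grip": 0.2
}}

```text
time_s: 9.38
tcp_pos: [0.5503, 0.0109, 0.0369]
orientation: [0.0, 1.0, -0.013, -0.001]
ft_force: [0.1, 0.0, 0.7]
opening: 0.0565
```

```bash
python3 sn.py 5; python3 an.py 5
```

```text
9.375 [0.55025892 0.01093909 0.03687545] [0.07218918 0.01594191 0.74531645] [ 8.40673300e-05  9.99916762e-01 -1.28805959e-02 -7.43509330e-04]
top
{'near': [0.4901, -0.2329], 'far': [0.6186, -0.2347], 'mid': [0.5543, -0.2338], 'L': 0.1285, 'w': 0.0375, 'yaw': -0.0141, 'area': 724}
{'near': [0.4857, 0.0638], 'far': [0.5702, 0.0668], 'mid': [0.5279, 0.0653], 'L': 0.0843, 'w': 0.0322, 'yaw': 0.0353, 'area': 389}
{'near': [0.5559, 0.0548], 'far': [0.6716, 0.1074], 'L': 0.1271, 'sd': 0.0036, 'yaw': 0.4265}
{'near': [0.4344, 0.127], 'far': [0.6616, 0.1209], 'L': 0.2272, 'sd': 0.001, 'yaw': -0.0271}
scene
{'near': [0.4347, -0.2274], 'far': [0.6213, -0.2338], 'mid': [0.528, -0.2306], 'L': 0.1867, 'w': 0.0397, 'yaw': -0.0346, 'area': 938}
{'near': [0.4774, 0.0662], 'far': [0.6154, 0.0602], 'mid': [0.5464, 0.0632], 'L': 0.1381, 'w': 0.0371, 'yaw': -0.0438, 'area': 704}
{'near': [0.4327, 0.1288], 'far': [0.66, 0.1226], 'L': 0.2273, 'sd': 0.001, 'yaw': -0.0274}
```

View pics/s5z.png

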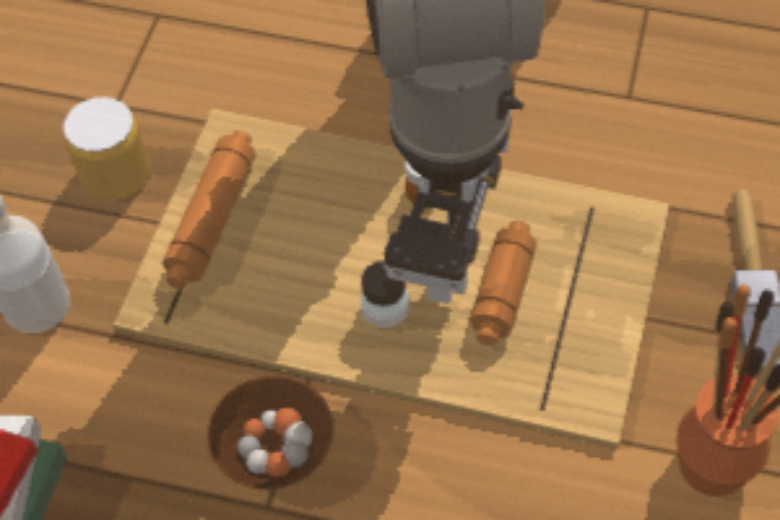

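{"op": "carry_out", "data": {
  "moves": [0,-0.3,0,0,0,-0.7,0,0,0,-1.1,0,0,0,-1.5,0,0,0,-1.9,0,0,0,-2.3,0,0,0,-2.7,0,0,0,-3.1,0,0,0,-3.5,0,0,0,-3.9,0,0,0,-4.3,0,0,0,-4.6,0,0]
}}

```text
time_s: 10.98
tcp_pos: [0.5519, 0.0579, 0.0375]
orientation: [-0.0, 1.0, -0.012, -0.0]
ft_force: [-0.9, -0.4, 0.2]
opening: 0.0569
```

{"op": "carry_out", "data": {
  "moves": [0,-0.3,0,0,0,-0.6,0,0,0,-0.9,0,0,0,-1.2,0,0,0,-1.5,0,0,0,-1.8,0,0,0,-2.0,0,0,0,-2.2,0,0,0,-2.4,0,0,0,-2.5,0,0,0,-2.6,0,0,0,-2.6,0,0]
}}

```text
time_s: 12.48
tcp_pos: [0.5526, 0.0836, 0.0375]
orientation: [-0.0, 1.0, -0.013, 0.0]
ft_force: [0.8, 0.6, -0.3]
opening: 0.0563
```

```bash
python3 sn.py 6; python3 an.py 6
```

```text
12.475 [0.55257424 0.08361677 0.03752479] [ 0.7754756   0.62303617 -0.28668641] [-3.93197626e-05  9.99921841e-01 -1.25024045e-02  2.58220768e-05]
top
{'near': [0.4414, -0.2288], 'far': [0.6216, -0.2361], 'mid': [0.5315, -0.2324], 'L': 0.1804, 'w': 0.0376, 'yaw': -0.0406, 'area': 1102}
scene
{'near': [0.4341, -0.2274], 'far': [0.6213, -0.2338], 'mid': [0.5277, -0.2306], 'L': 0.1874, 'w': 0.0397, 'yaw': -0.0344, 'area': 942}
{'near': [0.4811, 0.1281], 'far': [0.6184, 0.1116], 'mid': [0.5498, 0.1198], 'L': 0.1382, 'w': 0.0323, 'yaw': -0.1194, 'area': 524}
```

View pics/s6z.png

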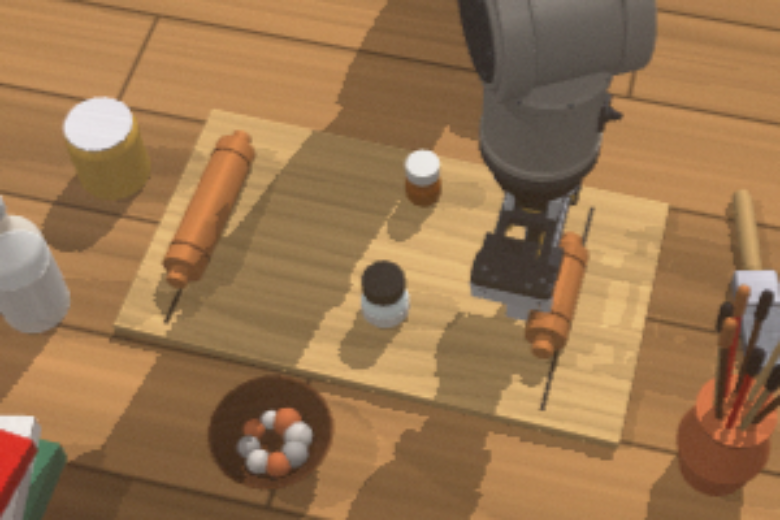

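{"op": "carry_out", "data": {
  "moves": [0,-0.1,0,0,0,-0.2,0,0,0,-0.3,0,0,0,-0.4,0,0,0,-0.5,0,0,0,-0.6,0,0,0,-0.7,0,0,0,-0.7,0,0]
}}

```text
time_s: 13.58
tcp_pos: [0.5527, 0.0907, 0.0375]
orientation: [-0.0, 1.0, -0.012, 0.0]
ft_force: [-0.1, -0.0, 0.1]
opening: 0.0559
```

{"op": "carry_out", "data": {
  "moves": [0,0.5,0,0,0,1.5,0,0,0,2.5,0,0,0,3,-3,0,0,3,-7,0,0,3,-11,0,0,5,-13,0,0,8,-13,0,0,11.5,-13,0,0,15,-13,0,0,17,-13,0,0,18,-13,0]
}}

```text
time_s: 15.08
tcp_pos: [0.5479, -0.0912, 0.1674]
orientation: [0.0, 1.0, -0.014, -0.0]
ft_force: [0.5, -0.9, -0.9]
opening: 0.0564
```

```bash
python3 sn.py 7; python3 an.py 7
```

```text
15.075 [ 0.54786743 -0.09117484  0.16742716] [ 0.53554884 -0.8709913  -0.8852959 ] [ 8.29596833e-05  9.99908660e-01 -1.35150235e-02 -9.31183631e-05]
top
{'near': [0.4878, 0.1217], 'far': [0.6178, 0.1176], 'mid': [0.5528, 0.1197], 'L': 0.13, 'w': 0.0359, 'yaw': -0.0317, 'area': 720}
{'near': [0.5355, -0.0971], 'far': [0.6718, -0.0968], 'L': 0.1363, 'sd': 0.0053, 'yaw': 0.002}
scene
{'near': [0.4385, -0.2283], 'far': [0.6213, -0.2332], 'mid': [0.5299, -0.2308], 'L': 0.1828, 'w': 0.0394, 'yaw': -0.027, 'area': 907}
{'near': [0.4793, 0.1239], 'far': [0.6185, 0.1184], 'mid': [0.5489, 0.1212], 'L': 0.1393, 'w': 0.0372, 'yaw': -0.0398, 'area': 721}
```

View pics/mm7.png

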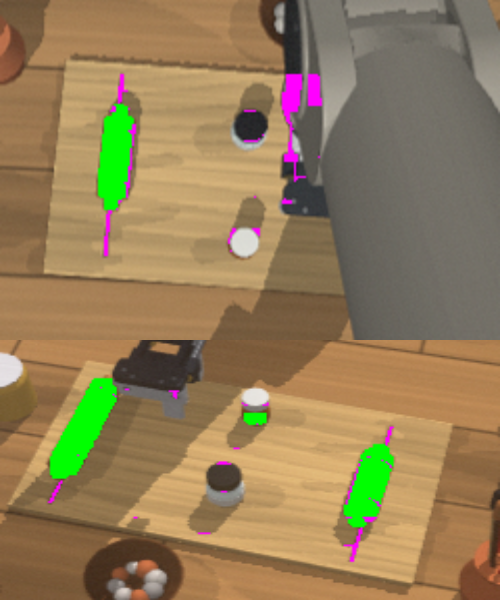

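```bash
python3 sn.py 8; python3 an.py 8 | grep area; python3 - <<'E'
from station import r
print(r.finish_job())
E
```

```text
15.175 [ 0.54802992 -0.09046267  0.16743819] [ 1.33953237  0.74443235 -0.0606568 ] [ 6.58162832e-05  9.99911650e-01 -1.32922993e-02 -5.79766977e-05]
{'near': [0.4879, 0.1215], 'far': [0.6178, 0.1179], 'mid': [0.5528, 0.1197], 'L': 0.1299, 'w': 0.0356, 'yaw': -0.0279, 'area': 718}
{'near': [0.4385, -0.228], 'far': [0.6213, -0.2333], 'mid': [0.5299, -0.2307], 'L': 0.1828, 'w': 0.0395, 'yaw': -0.0289, 'area': 910}
{'near': [0.4793, 0.1239], 'far': [0.6185, 0.1184], 'mid': [0.5489, 0.1211], 'L': 0.1393, 'w': 0.0372, 'yaw': -0.0392, 'area': 719}
the job is handed in; nothing more can be done
None
```

I rolled the long column onto the right line, then the short one onto the left line, and handed the job in at about 15 s of the 51 s allowed. I pushed slowly with both fingertips just above axis height, lifted nothing, and kept clear of the jars.

- **Sideways position (limit 10 mm):** the long column's tips are about 1–3 mm off its line. The short column's are about 4–5 mm off, on the jar side. I left that as it was rather than push again.
- **Line ends:** the line shows past both ends of each column.
- **At rest:** pictures 0.1 s apart, the last just before hand-in, showed no movement. The gripper was well clear of everything by then.
- **Bystanders:** I saw no disturbance to the jars, pots or tools in the pictures, but I did not measure their positions again afterwards.
- **Where the checks disagreed:** the two cameras differ by about 2 mm in absolute position, though their column-to-line offsets agree to about 1 mm. The scene camera reads both columns 3–9 mm too long, so I took lengthwise positions from the top camera. In the last pictures the arm hid the long column from the top camera, so its final check there is from an earlier view.

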